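# Charge the bench mill with grinding balls and set its stroke lever

## Task

Get the sample mill ready: put one steel grinding ball in each of the three wells of the blue block, then throw the stroke lever on the mill into the notch marked with the green tag, its yellow pointer over the middle of the tag, and let go of it. Leave the orange nylon ball in its tray pocket, and do not disturb the jar, the mortar or the tube rack.

Things in the scene. Friction and masses are not known exactly. Their poses are not given: they have to be found in the camera images.
- ball_a_center (a point): one of three identical bright steel grinding balls, 24 mm diameter, 56 g; this point is its centre. At the start it lies in a pocket of the white tray, centre 7 mm above the tray's top face
- ball_b_center (a point): one of three identical bright steel grinding balls, 24 mm diameter, 56 g; this point is its centre. At the start it lies in a pocket of the white tray, centre 7 mm above the tray's top face
- ball_c_center (a point): one of three identical bright steel grinding balls, 24 mm diameter, 56 g; this point is its centre. At the start it lies in a pocket of the white tray, centre 7 mm above the tray's top face
- nylon_center (a point): orange nylon ball, 24 mm diameter, in the fourth pocket of the tray, to be left there; this point is its centre
- tray: fixed white plastic ball tray, 150 x 150 x 18 mm, with four square pockets 26 mm wide and 5 mm deep at x, y = +-35 mm in its own frame; origin at the centre of its underside, on the table
- mill: fixed grey bench mill, housing 240 (x) x 320 (y) x 90 mm high; origin at the centre of its underside, on the table. The blue well block stands on the +y half of its deck, the lever on the -y half; a white motor cover 28 mm high runs along the deck's far (+x) edge, 30 mm wide
- wells_hole0 (a point): mouth centre (at the block's top face) of one of the three wells in a row in the blue block on the mill: round, 30 mm diameter, 22 mm deep, flat floor, open upwards, wells 50 mm apart. The block is 170 x 70 x 30 mm and its top lies 120 mm above the table. A ball in a well stands 2 mm proud, its centre 10 mm below the mouth. z is up
- wells_hole1 (a point): mouth centre (at the block's top face) of one of the three wells in a row in the blue block on the mill: round, 30 mm diameter, 22 mm deep, flat floor, open upwards, wells 50 mm apart. The block is 170 x 70 x 30 mm and its top lies 120 mm above the table. A ball in a well stands 2 mm proud, its centre 10 mm below the mouth. z is up
- wells_hole2 (a point): mouth centre (at the block's top face) of one of the three wells in a row in the blue block on the mill: round, 30 mm diameter, 22 mm deep, flat floor, open upwards, wells 50 mm apart. The block is 170 x 70 x 30 mm and its top lies 120 mm above the table. A ball in a well stands 2 mm proud, its centre 10 mm below the mouth. z is up
- lever (a joint): stroke lever angle in rad about a vertical axis, counter-clockwise from above: notches marked at 0 (parked, untagged; it starts within 0.2 of it), 0.6 and 1.2 (the tagged ones); the stops are at -0.1 and 1.3. It is stiff and stays where it is left, with no click; about 2 N at the knob moves it
- lever_pivot (a point): point on the lever's vertical axis, 107 mm above the table
- lever_knob (a point): top centre of the lever's upright black knob: cylinder 24 mm diameter, 34 mm tall, its top 157 mm and its foot 123 mm above the table, 85 mm from the pivot axis. The arm below it is 12 mm wide, its top 116 mm above the table
- lever_nose (a point): tip of the lever's thin yellow pointer, 122 mm from the pivot axis, 37 mm beyond the knob's axis, 111 mm above the table; it swings above the tags
- tag_green: 28 mm round, 3 mm thick green tag on the grey deck of the mill marking one of the lever's two working notches; origin at the centre of its underside, 90 mm above the table, straight below where the lever's nose comes to rest in that notch; the lever must end here
- tag_red: 28 mm round, 3 mm thick red tag on the grey deck of the mill marking one of the lever's two working notches; origin at the centre of its underside, 90 mm above the table, straight below where the lever's nose comes to rest in that notch; not wanted
- jar: amber glass jar with a brass lid, 68 mm diameter, 100 mm tall, bystander; origin at the centre of its underside
- mortar: white ceramic bowl, 110 mm diameter, 65 mm tall, bystander; origin at the centre of its underside
- rack: blue rack of capped tubes, 84 (x) x 180 (y) mm, 114 mm tall, bystander; origin at the centre of its underside

How it is judged:
On the way, in this order (a step that is already met when the one before it is completed fails the run):
1. a steel ball lies in each of the three wells, before the lever is at the green tag (((horizontal distance between ball_a_center and wells_hole0 below 0.008 m and z of ball_a_center in the frame of wells_hole0 between -0.02 and -0.006 m) or (horizontal distance between ball_b_center and wells_hole0 below 0.008 m and z of ball_b_center in the frame of wells_hole0 between -0.02 and -0.006 m) or (horizontal distance between ball_c_center and wells_hole0 below 0.008 m and z of ball_c_center in the frame of wells_hole0 between -0.02 and -0.006 m)) and ((horizontal distance between ball_a_center and wells_hole1 below 0.008 m and z of ball_a_center in the frame of wells_hole1 between -0.02 and -0.006 m) or (horizontal distance between ball_b_center and wells_hole1 below 0.008 m and z of ball_b_center in the frame of wells_hole1 between -0.02 and -0.006 m) or (horizontal distance between ball_c_center and wells_hole1 below 0.008 m and z of ball_c_center in the frame of wells_hole1 between -0.02 and -0.006 m)) and ((horizontal distance between ball_a_center and wells_hole2 below 0.008 m and z of ball_a_center in the frame of wells_hole2 between -0.02 and -0.006 m) or (horizontal distance between ball_b_center and wells_hole2 below 0.008 m and z of ball_b_center in the frame of wells_hole2 between -0.02 and -0.006 m) or (horizontal distance between ball_c_center and wells_hole2 below 0.008 m and z of ball_c_center in the frame of wells_hole2 between -0.02 and -0.006 m))), for 0.2 s.
2. the lever is in the notch with the green tag (horizontal distance between lever_nose and tag_green below 0.01 m and velocity of joint lever between -0.1 and 0.1 rad/s), for 0.2 s.
At the end, for the whole second after the job is handed in: Each of the three wells holds one steel ball at rest (centre at least 6 mm below the mouth), the lever rests with its nose within 10 mm of the green tag's centre seen from above, and the orange ball is still in its pocket (all of step 1 and all of step 2 and linear speed of each of ball_a, ball_b, ball_c below 0.02 m/s and distance of nylon_center from where it was at the start of the episode below 0.015 m); the robot touches nothing.
It fails at once if the orange nylon ball is moved more than 15 mm (distance of nylon_center from where it was at the start of the episode above 0.015 m).
It fails at once if the jar, the mortar or the tube rack is moved more than 25 mm (distance of any of jar, mortar, rack from where it was at the start of the episode above 0.025 m).
It also fails if it takes over 67 s, if anything falls off the work surface, if the arm or the gripper's body presses on something with over 40 N, if the wrist force passes 120 N, or if a joint passes its speed limit or range.

## Robot

A 7-joint arm with a two-finger parallel gripper is mounted at the origin on the work surface. World frame = base frame: x ahead of the robot, y to its left, z up, the work surface at z = 0. Lengths are in m, angles in rad, forces in N, time in s.
With the tool pointing down it reaches from about 0.4 to 0.85 m from the base axis. Payload 6.9 kg.
Tool frame: the origin (TCP) lies midway between the tips of the shut fingers; the grasp point (between the pads) lies 19 mm behind it; z points along the fingers, y is the line along which they close (so a half turn about z gives the same grasp; the last joint's range is limited). The gripper opens to 85 mm and grips with 20 to 120 N. Pads are 22 mm wide; open, the fingers measure 114 mm over their backs; the gripper's body (76 mm by 85 mm) begins 54 mm behind the grasp point. The pads swing forward as they close: fully open they stand 13 mm farther back than shut.
Start: joints at [1.367, 0.507, -0.238, 1.5, 0.126, 1.149, -0.155], TCP at [0.191, -0.595, 0.208] pointing down, gripper open.
Joint ranges: [-3.08, 3.08], [-0.24, 2.05], [-1.43, 1.35], [0, 2.5], [-1.52, 4.66], [0.17, 1.96], [-2.89, 2.89]. Speed limits (rad/s): [2.39, 2.39, 3.14, 3.14, 3.14, 3.14, 3.14].

## Interface

Orientations are given as a unit quaternion [x, y, z, w].
In Python, from station import ctrl gives the robot as it stands.
- The arm moves only by the tool jog_arm, never from a script. Its arguments are lists of equal length, an entry for each row: "angular": the turn, a rotation vector about the tool's x, y, z scaled (see below), a list of three; "linear": the shift along the tool's x, y, z scaled (see below), a list of three; "grip": the closure, from -1 (fully open) to 1 (shut). In form: {"angular": [[ax, ay, az], ...], "linear": [[dx, dy, dz], ...], "grip": [grip, ...]}. A call has 1 to 12 rows; each row is the pose to reach, as a shift and turn from the pose commanded when the call began, along the tool's axes at that moment; what a row does not reach only later rows make up. The controller multiplies each number of a shift by 250 mm and each number of a turn by pi/2 rad. A row lasts 1/12 s, in which the tool goes at most 41.7 mm and 7.16 degrees, less where a joint would pass 70% of its speed; a pose out of reach is approached as far as the arm can. A call with a number of a shift or a turn outside -1 to 1 is refused whole. A call with a gripper value outside its range is refused whole. The fingers move at their own pace and stop on an object; the grip force is fixed at half the most. Time passes only in rows, so rows that repeat a pose let the fingers close. It gives the time, the measured TCP pose, the force, the opening and the grip force at its end, in the units of the state.
- ctrl.read_state(): the state, without advancing time (a new reading comes with each control period).
- ctrl.snapshot(name): name is "side" or "top"; returns a dict with "pixels" (400x640x3 uint8, red, green, blue), "camera_matrix" (3x3 intrinsics, pixels), "dist_coeffs" ([k1, k2, p1, p2, k3] as OpenCV has them; the pictures are not rectified), "R" (3x3) and "t" (3): a world point X has camera coordinates R X + t. Camera axes: x right, y down, z forward; pixel columns grow to the right and rows downward; lengths in m; the calibration is good to about 2 mm. A picture is of the moment at which its call begins. There is no depth.
- ctrl.close_job(): hands the job in; it is judged then, once.
The state is a dict: "t": time; "joint_pos": joint angles; "joint_vel": joint speeds; "joint_torque": joint torques, N m; "tcp_pos": TCP position; "ee_rot": TCP orientation; "ft_force": force on the tool from outside, world axes, zero at the start; "wrist_torque": the same for the moment, N m; "opening": finger opening in m; "finger_force": force on a finger pad.
Only numpy, scipy, OpenCV 4.12 (cv2) and the standard library are available. Lean on these libraries where they do the work, as an engineer would, in place of code of your own. Each camera call takes 0.05 s, during which the arm holds its last target. There are 200 camera calls.

## Working session

There is one attempt and no reset: what is moved stays moved. The work goes in short steps, Python scripts to look and compute and a tool call to move; the robot and the scene stay as the last step left them, time stands still between calls to the robot, and variables do not carry over. Pictures are saved under pics/ and viewed, at most 10 in all, crops included, and the job is handed in when it is done.

Besides the shell and the picture viewer there is one more tool, called as name(argument=value, ...), one argument or row to a line, values as JSON. jog_arm: Moves the arm, as the interface text tells. Shifts and turns lie within -1 to 1; 1 stands for 250 mm of shift or pi/2 rad of turn. Its arguments: {"type":"object","properties":{"angular":{"type":"array"},"linear":{"type":"array"},"grip":{"type":"array"}},"required":["angular","linear","grip"]}

```bash
mkdir -p pics; ls
python3 - <<'E'
from station import ctrl
import cv2,numpy as np
s=ctrl.read_state()
print({k:np.round(v,4).tolist() for k,v in s.items()})
for n in("top","side"):
    d=ctrl.snapshot(n); cv2.imwrite(f"pics/{n}0.png",d["pixels"][:,:,::-1])
    print(n,d["camera_matrix"],d["dist_coeffs"],d["R"],d["t"])
E
```

```text
pics
{'t': 0.0, 'joint_pos': [1.3665, 0.5084, -0.2375, 1.5011, 0.1257, 1.1489, -0.1549], 'joint_vel': [-0.0008, -0.0, 0.0015, -0.0008, -0.0007, 0.0007, -0.0005], 'joint_torque': [0.0007, -62.0596, -2.1871, -24.9648, 0.0125, 0.012, -0.0], 'tcp_pos': [0.1903, -0.5948, 0.2073], 'ee_rot': [0.988, 0.1542, -0.0002, -0.0009], 'ft_force': [0.3116, -0.9474, -1.1624], 'wrist_torque': [-0.0242, -0.0159, 0.0475], 'finger_force': 0.0, 'opening': 0.0853}
top [[381.08561368   0.         324.97248448]
 [  0.         381.08561368 201.95665601]
 [  0.           0.           1.        ]] [-0.06772472  0.          0.          0.          0.        ] [[ 0.04233577 -0.99910249 -0.00137959]
 [-0.97845487 -0.0411815  -0.20231201]
 [ 0.20207362  0.0099149  -0.97932014]] [0.04848395 0.59104188 1.05322853]
side [[361.46310332   0.         325.35755308]
 [  0.         361.46310332 202.81847064]
 [  0.           0.           1.        ]] [-0.02460308  0.          0.          0.          0.        ] [[ 0.98557097 -0.16885026 -0.01180884]
 [-0.11109951 -0.59269195 -0.79773   ]
 [ 0.12769791  0.78753149 -0.60289916]] [-0.57034582  0.19694396  0.7636684 ]
```

View pics/top0.png

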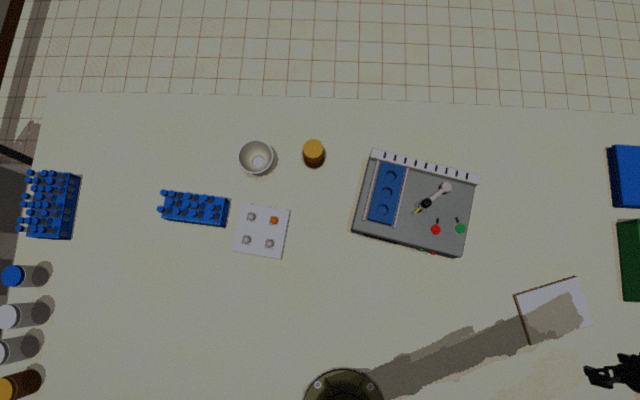

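View pics/side0.png

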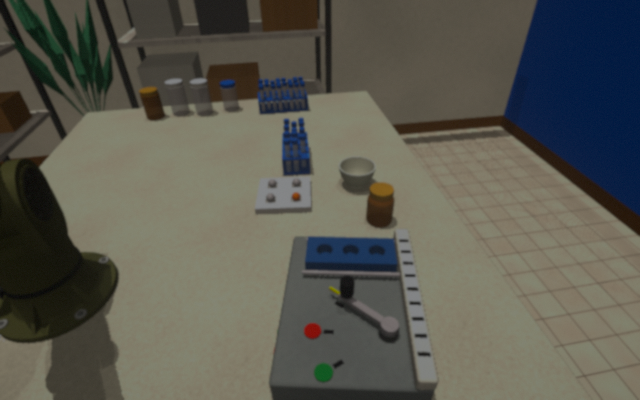

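The top view shows the tray around (262,231), with steel balls at about (251,216), (247,240) and (270,243) and the orange ball at (274,220). On the mill, the wells are at about (390,177), (386,192) and (382,207). The lever pivot is at (447,187), the knob at (427,202), the green tag at (460,228) and the red tag at (435,229). The side view agrees: balls at (272,184), (296,182), (270,198), orange at (296,197), green tag at (323,372). I'll enlarge both regions to measure them.

Run:
```python
import cv2,numpy as np
a=cv2.imread("pics/top0.png"); b=cv2.imread("pics/side0.png")
r=lambda im,x0,y0,w,h,s:cv2.resize(im[y0:y0+h,x0:x0+w],None,fx=s,fy=s,interpolation=cv2.INTER_CUBIC)
t=r(a,225,195,75,70,5)   # 375x350
m=r(a,345,140,140,120,5) # 700x600
cv2.imwrite("pics/c_mill.png",m)
s=r(b,250,170,70,48,5)
c=np.zeros((350,800,3),np.uint8); c[:350,:375]=t; c[:240,400:750]=s
cv2.imwrite("pics/c_tray.png",c)
```

```text
(no output)
```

View pics/c_mill.png

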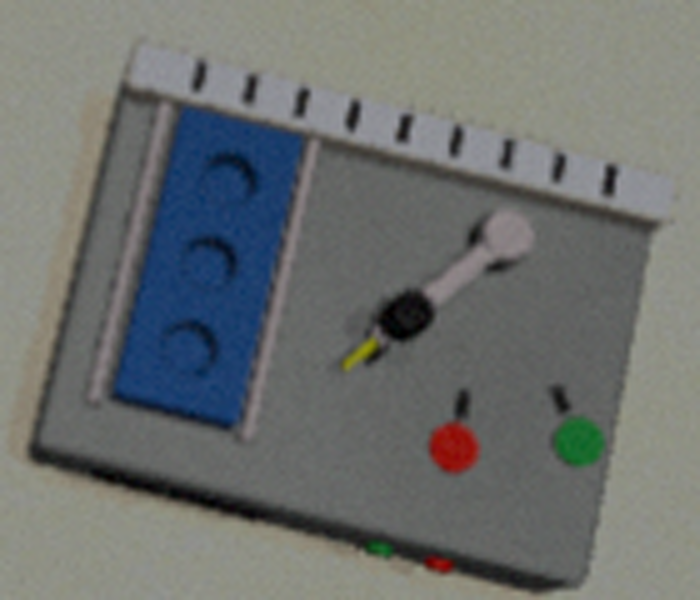

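View pics/c_tray.png

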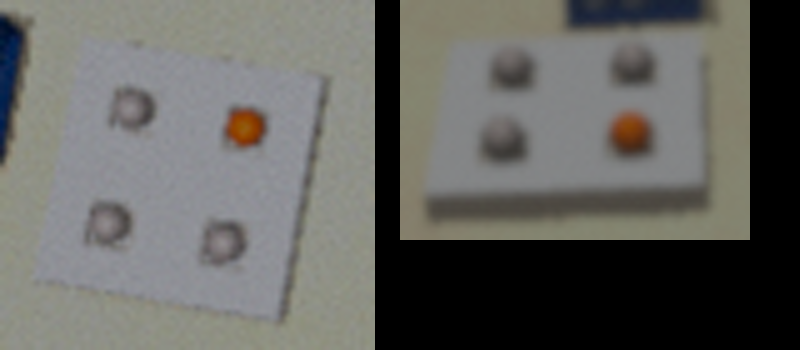

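The crops (×5) show well mouths at (231,180), (210,263) and (190,347), hub (508,235), knob top (410,313) and nose (345,367). Red tag is at (455,447) and green at (579,441). Tray balls are at (132,109), (109,223) and (223,242), with orange at (245,127). Next I'll backproject these at their known heights.

```bash
cat > h.py <<'E'
from station import ctrl
import cv2,numpy as np
def back(d,uv,z):
    n=cv2.undistortPoints(np.array([[uv]],float),d["camera_matrix"],d["dist_coeffs"])[0,0]
    R,t=np.array(d["R"]),np.array(d["t"]); c=-R.T@t; v=R.T@np.array([n[0],n[1],1])
    return c+v*(z-c[2])/v[2]
def proj(d,X):
    R,t=np.array(d["R"]),np.array(d["t"])
    return cv2.projectPoints(np.atleast_2d(X).astype(float),cv2.Rodrigues(R)[0],t,d["camera_matrix"],d["dist_coeffs"])[0][:,0]
def blob(im,cond,box):
    x0,y0,x1,y1=box; p=im[y0:y1,x0:x1].astype(float); r,g,b=p[...,0],p[...,1],p[...,2]
    w=np.clip(cond(r,g,b),0,None); ys,xs=np.mgrid[y0:y1,x0:x1]
    w[w<0.35*w.max()]=0
    return [(w*xs).sum()/w.sum(),(w*ys).sum()/w.sum()]
E
python3 - <<'E'
from h import *
T=ctrl.snapshot("top");S=ctrl.snapshot("side")
it,is_=T["pixels"],S["pixels"]
cr=lambda o,p:[o[0]+(p[0]+.5)/5-.5,o[1]+(p[1]+.5)/5-.5]
B=.025
org=lambda r,g,b:r-(b+g)/2; grn=lambda r,g,b:g-(r+b)/2
pr=lambda n,*a:print(n,*[np.round(x[:2]*1000,1) for x in a])
o=(225,195);q=(250,170)
for n,a,b in(("A",(132,109),(113,67)),("B",(109,223),(103,138))  ,("C",(223,242),None),("O",(245,127),None)):
    pr(n,back(T,cr(o,a),B))
for b in((113,67),(234,64),(103,138),(231,132)): pr("side",back(S,cr(q,b),B))
pr("orange",back(T,blob(it,org,(265,212,284,228)),B),back(S,blob(is_,org,(287,190,305,204)),B))
pr("red",back(T,blob(it,org,(427,222,444,237)),.093),back(S,blob(is_,org,(300,320,326,342)),.093))
pr("green",back(T,blob(it,grn,(452,220,470,236)),.093),back(S,blob(is_,grn,(308,360,338,386)),.093))
m=(345,140)
for n,p,z in(("w0",(231,180),.12),("w1",(210,263),.12),("w2",(190,347),.12),("hub",(508,235),.118),("knob",(410,313),.157),("nose",(345,367),.111),
 ("bc",(180,105),.12),("bc",(305,140),.12),("bc",(112,398),.12),("bc",(240,425),.12)): pr(n,back(T,cr(m,p),z))
for n,p in(("tc",(82,40)),("tc",(327,76)),("tc",(38,280)),("tc",(282,320))): pr(n,back(T,cr(o,p),.018))
# side crop of mill
cv2.imwrite("pics/c_side.png",cv2.resize(is_[225:400,270:445,::-1],None,fx=3.4,fy=3.4,interpolation=cv2.INTER_CUBIC))
E
```

```text
A [542.2 293.8]
B [473.2 302. ]
C [465.  233.4]
O [534.2 225. ]
side [474.7 306.9]
side [544.3 296.9]
side [465.5 237.5]
side [535.6 230. ]
orange [534.1 225.2] [534.7 232.2]
red [ 516.9 -240.1] [ 516.9 -239. ]
green [ 523.2 -312. ] [ 523.  -311.2]
w0 [ 659.5 -108.8]
w1 [611.1 -97.3]
w2 [563.1 -86.7]
hub [ 634.9 -265.7]
knob [ 579.3 -199.3]
nose [ 557.1 -174.6]
bc [702.3 -79.6]
bc [ 684.8 -150.6]
bc [532.8 -44.3]
bc [ 520.8 -114.7]
tc [584.5 329.3]
tc [568.6 178.5]
tc [438.  343.2]
tc [421.1 196.3]
```

View pics/c_side.png

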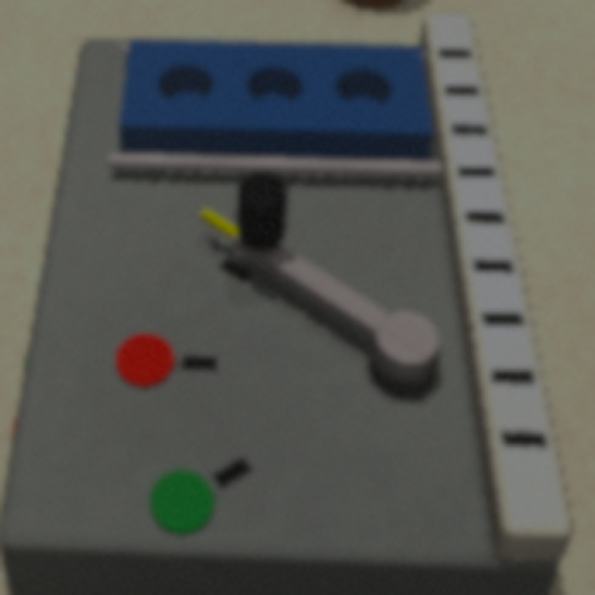

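The side crop agrees with the top view: wells in a row along mill x, pivot hub upper right, red tag (145,360), green tag (183,502). The tags alone give a pivot of (0.636,-0.266), and the hub measurement matches that. Next I'll check clearance to the rack and write a move helper.

```bash
cat >> h.py <<'E'
from scipy.spatial.transform import Rotation as Ro
def go(p,phi,tilt=0):
    """numbers for a move to TCP p (m), closing axis at phi deg; tilt deg about the closing axis"""
    s=ctrl.read_state(); R0=Ro.from_quat(s["ee_rot"]); f=np.radians(phi)
    y=np.array([np.cos(f),np.sin(f),0]); z=np.array([0,0,-1.]); x=np.cross(y,z)
    R1=Ro.from_rotvec(np.radians(tilt)*y)*Ro.from_matrix(np.c_[x,y,z])
    l=R0.inv().apply(np.array(p)-s["tcp_pos"])/.25; a=(R0.inv()*R1).as_rotvec()/(np.pi/2)
    print("lin",np.round(l,4).tolist(),"ang",np.round(a,4).tolist(),"rows",np.ceil(max(np.linalg.norm(l)*.25/.0417,np.linalg.norm(a)*90/7.16)))
E
python3 - <<'E'
from h import *
T=ctrl.snapshot("top");it=T["pixels"].astype(float)
r,g,b=it[...,0],it[...,1],it[...,2]
m=((b-r)>35); m[:,:150]=0; m[:,240:]=0
ys,xs=np.nonzero(m); print(xs.min(),xs.max(),ys.min(),ys.max())
for y in range(188,230,5):
    k=xs[ys==y]
    if len(k): print(y,k.max(),[np.round(back(T,(k.max()+.5,y),z)[:2]*1000,0).tolist() for z in(.0,.06,.114)])
go([.45,-.42,.28],-40)
E
```

```text
157 228 189 226
193 193 [[612.0, 486.0], [599.0, 464.0], [588.0, 444.0]]
198 224 [[600.0, 386.0], [588.0, 370.0], [577.0, 354.0]]
203 228 [[585.0, 372.0], [574.0, 356.0], [563.0, 342.0]]
208 227 [[569.0, 374.0], [559.0, 358.0], [549.0, 343.0]]
213 226 [[553.0, 376.0], [544.0, 359.0], [535.0, 345.0]]
218 225 [[538.0, 377.0], [529.0, 361.0], [521.0, 346.0]]
223 225 [[522.0, 376.0], [514.0, 360.0], [507.0, 345.0]]
lin [1.2023, -0.3505, -0.2887] ang [-0.0005, -0.0002, -0.3583] rows 8.0
```

jog_arm(
  angular=[
    [0,0,-0.36],
    [0,0,-0.36],
    [0,0,-0.36],
    [0,0,-0.36],
    [0,0,-0.36],
    [0,0,-0.36],
    [0,0,-0.36],
    [0,0,-0.36],
  ],
  linear=[
    [1,-0.4,-0.3],
    [1,-0.4,-0.3],
    [1,-0.4,-0.3],
    [1,-0.4,-0.3],
    [1,-0.4,-0.3],
    [1,-0.4,-0.3],
    [1,-0.4,-0.3],
    [1,-0.4,-0.3],
  ],
  grip=[-0.2,-0.2,-0.2,-0.2,-0.2,-0.2,-0.2,-0.2],
)

```text
t: 0.92
tcp_pos: [0.405, -0.418, 0.2855]
ee_rot: [0.904, 0.428, 0.003, 0.001]
ft_force: [0.7, 0.3, -0.2]
opening: 0.0512
finger_force: 0.0
```

```bash
python3 -c "
from h import *
s=ctrl.read_state();print(s['t'],s['tcp_pos'],s['opening'],s['joint_pos'])
go([.53,-.25,.28],-6.7)"
```

```text
0.9167 [ 0.40499959 -0.41797092  0.28548948] 0.05118175374543868 [ 1.04977774  0.4032434  -0.44455255  1.4846715   0.17229228  1.28887561
 -0.09605895]
lin [0.8365, -0.0382, 0.0254] ang [0.0034, -0.0019, -0.3618] rows 6.0
```

jog_arm(
  angular=[
    [0,0,-0.362],
    [0,0,-0.362],
    [0,0,-0.362],
    [0,0,-0.362],
    [0,0,-0.362],
    [0,0,-0.362],
    [0,0,-0.362],
  ],
  linear=[
    [0.84,-0.04,0.02],
    [0.84,-0.04,0.02],
    [0.84,-0.04,0.02],
    [0.84,-0.04,0.02],
    [0.84,-0.04,0.02],
    [0.84,-0.04,0.02],
    [0.84,-0.04,0.02],
  ],
  grip=[-0.2,-0.2,-0.2,-0.2,-0.2,-0.2,-0.2],
)

```text
t: 1.5
tcp_pos: [0.5265, -0.253, 0.2781]
ee_rot: [0.749, 0.663, 0.001, -0.0]
ft_force: [0.1, -0.3, -0.1]
opening: 0.0515
finger_force: 0.0
```

jog_arm(
  angular=[
    [0,0,0],
    [0,0,0],
    [0,0,0],
    [0,0,0],
    [0,0,0],
    [0,0,0],
    [0,0,0],
  ],
  linear=[
    [1,0,0.1],
    [1,0,0.1],
    [1,0,0.1],
    [1,0,0.1],
    [1,0,0.1],
    [1,0,0.1],
    [1,0,0.1],
  ],
  grip=[-0.2,-0.2,-0.2,-0.2,-0.2,-0.2,-0.2],
)

```text
t: 2.08
tcp_pos: [0.5562, 0.0003, 0.2532]
ee_rot: [0.748, 0.664, 0.002, -0.002]
ft_force: [-1.0, 1.5, 0.9]
opening: 0.0512
finger_force: 0.0
```

```bash
python3 -c "
from h import *
s=ctrl.read_state();print(s['t'],s['tcp_pos'],s['opening'],s['joint_pos'])
go([.466,.235,.12],-6.7)"
```

```text
2.0833 [5.56249022e-01 3.23957761e-04 2.53231057e-01] 0.051211435918943025 [ 0.39743984  0.4129943  -0.66087839  1.60570659  0.26142126  1.21291544
 -0.43264871]
lin [0.8871, -0.469, 0.5371] ang [-0.0001, -0.0029, -0.0008] rows 7.0
```

jog_arm(
  angular=[
    [0,0,0],
    [0,0,0],
    [0,0,0],
    [0,0,0],
    [0,0,0],
    [0,0,0],
    [0,0,0],
    [0,0,0],
    [0,0,0],
    [0,0,0],
  ],
  linear=[
    [0.887,-0.47,0.54],
    [0.887,-0.47,0.54],
    [0.887,-0.47,0.54],
    [0.887,-0.47,0.54],
    [0.887,-0.47,0.54],
    [0.887,-0.47,0.54],
    [0.887,-0.47,0.54],
    [0.887,-0.47,0.54],
    [0.887,-0.47,0.54],
    [0.887,-0.47,0.54],
  ],
  grip=[-0.2,-0.2,-0.2,-0.2,-0.2,-0.2,-0.2,-0.2,-0.2,-0.2],
)

```text
t: 2.92
tcp_pos: [0.4691, 0.2249, 0.1182]
ee_rot: [0.751, 0.66, -0.0, 0.001]
ft_force: [-0.1, -0.4, -0.0]
opening: 0.0514
finger_force: 0.0
```

Run:
```python
from h import *
s=ctrl.read_state();print(s['t'],s['tcp_pos'],s['joint_pos'])
go([.4655,.2345,.0195],-6.7)
T=ctrl.snapshot("top");S=ctrl.snapshot("side")
r=lambda d,x0,y0,w,h,s:cv2.resize(d["pixels"][y0:y0+h,x0:x0+w,::-1],None,fx=s,fy=s,interpolation=cv2.INTER_CUBIC)
cv2.imwrite("pics/h1.png",np.hstack([r(T,215,180,100,100,4),r(S,235,125,100,100,4)]))
```

```text
2.9167 [0.46908204 0.22485392 0.11815742] [-0.07128041  0.49452965 -0.62658421  1.89746287  0.37466696  0.86865314
 -1.01646304]
lin [0.0369, -0.0193, 0.3946] ang [0.0002, 0.0008, -0.0077] rows 3.0
```

View pics/h1.png

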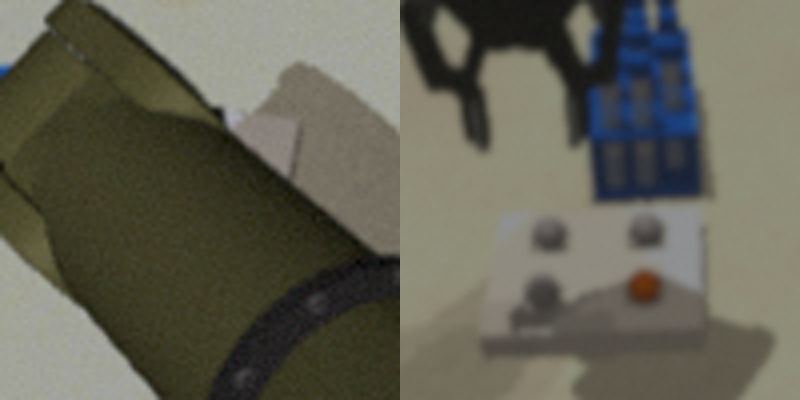

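The arm covers the tray in the top view. In the side view the open fingers (about (480,145) and (575,140) in the composite) hang above ball C at (543,292), and the rack is clear. I'll go down in two stages.

jog_arm(
  angular=[
    [0,0,-0.008],
    [0,0,-0.008],
    [0,0,-0.008],
    [0,0,-0.008],
    [0,0,-0.008],
  ],
  linear=[
    [0.037,-0.019,0.1],
    [0.037,-0.019,0.2],
    [0.037,-0.019,0.2],
    [0.037,-0.019,0.2],
    [0.037,-0.019,0.2],
  ],
  grip=[-0.2,-0.2,-0.2,-0.2,-0.2],
)

```text
t: 3.43
tcp_pos: [0.4657, 0.2357, 0.0693]
ee_rot: [0.747, 0.665, 0.0, 0.0]
ft_force: [-0.6, 0.2, 0.2]
opening: 0.0513
finger_force: 0.0
```

```bash
python3 -c "
from h import *
go([.4655,.2345,.0195],-6.7)"
```

```text
lin [-0.005, -0.0003, 0.1992] ang [0.0007, -0.0002, 0.0005] rows 2.0
```

jog_arm(
  angular=[
    [0,0,0],
    [0,0,0],
    [0,0,0],
    [0,0,0],
    [0,0,0],
    [0,0,0],
    [0,0,0],
    [0,0,0],
    [0,0,0],
    [0,0,0],
    [0,0,0],
  ],
  linear=[
    [-0.005,0,0.1],
    [-0.005,0,0.16],
    [-0.005,0,0.198],
    [-0.005,0,0.198],
    [-0.005,0,0.198],
    [-0.005,0,0.198],
    [-0.005,0,0.198],
    [-0.005,0,0.198],
    [-0.005,0,0.198],
    [-0.005,0,0.198],
    [-0.005,0,0.198],
  ],
  grip=[-0.2,-0.2,-0.2,-0.2,1,1,1,1,1,1,1],
)

```text
t: 4.35
tcp_pos: [0.4645, 0.2352, 0.0189]
ee_rot: [0.746, 0.666, 0.0, 0.0]
ft_force: [-0.2, -0.0, 1.4]
opening: -0.0
finger_force: 0.0
```

The fingers shut fully, so I missed the ball. I'll raise the arm a little and look.

jog_arm(
  angular=[
    [0,0,0],
    [0,0,0],
    [0,0,0],
    [0,0,0],
    [0,0,0],
  ],
  linear=[
    [0,0,-0.1],
    [0,0,-0.3],
    [0,0,-0.3],
    [0,0,-0.3],
    [0,0,-0.3],
  ],
  grip=[1,1,1,1,1],
)

```text
t: 4.77
tcp_pos: [0.4649, 0.2351, 0.0941]
ee_rot: [0.746, 0.665, 0.001, 0.0]
ft_force: [-0.4, 0.1, -0.8]
opening: -0.0004
finger_force: 0.0
```

Run:
```python
from h import *
s=ctrl.read_state();print(s['t'],s['tcp_pos'])
T=ctrl.snapshot("top");S=ctrl.snapshot("side")
r=lambda d,x0,y0,w,h,s:cv2.resize(d["pixels"][y0:y0+h,x0:x0+w,::-1],None,fx=s,fy=s,interpolation=cv2.INTER_CUBIC)
cv2.imwrite("pics/h2.png",np.hstack([r(T,215,180,100,100,4),r(S,235,125,100,100,4)]))
for n,X in(("tcp",s['tcp_pos']),("A",[.542,.294,.025]),("B",[.473,.302,.025]),("C",[.465,.2335,.025]),("O",[.534,.225,.025])):
    print(n,np.round((proj(S,X)[0]-[235,125])*4+1.5+[400,0]))
```

```text
4.7667 [0.46487425 0.23513505 0.09407993]
tcp [531. 208.]
A [644. 234.]
B [548. 237.]
C [542. 294.]
O [643. 290.]
```

View pics/h2.png

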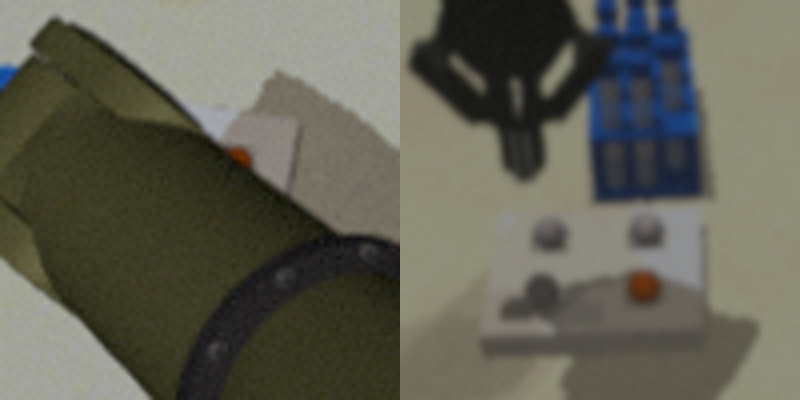

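Ball C is untouched in its pocket, at (542,292). The shut fingertips appear at (523,178), but the reported TCP projects to (531,208), so they closed in the air. I need to know whether the camera or the reported TCP is off. I'll check against the first top picture and the earlier hover.

Run:
```python
from h import *
T=ctrl.snapshot("top");S=ctrl.snapshot("side")
s=ctrl.read_state()
print("start tcp in top",proj(T,[.1903,-.5948,.2073]))
print("h1 tcp side",(proj(S,[.469,.2249,.1182])-[235,125])*4+[400,0])
a=cv2.imread("pics/top0.png")[340:400,560:640]
print("base origin top",proj(T,[[0,0,0],[0,0,.1]]), "side",proj(S,[[0,0,0],[0,0,.1]]))
Z=Ro.from_quat(s["ee_rot"]).as_matrix()[:,2]
print("tool z",Z)
p=np.array(s["tcp_pos"])
for k in(0,.019,.073,.15): print(k,((proj(S,p-k*Z)-[235,125])*4+[400,0]).round())
c=cv2.resize(a,None,fx=5,fy=5,interpolation=cv2.INTER_CUBIC)
g=cv2.resize(S["pixels"][90:175,225:305,::-1],None,fx=4.7,fy=4.7,interpolation=cv2.INTER_CUBIC)
o=np.zeros((400,800,3),np.uint8);o[:300,:400]=c;o[:g.shape[0],410:410+g.shape[1]]=g
for q in range(0,60,10): cv2.putText(o,str(340+q),(0,q*5+8),0,.3,(0,0,255));
for q in range(0,80,10): cv2.putText(o,str(560+q),(q*5,8),0,.3,(0,0,255))
cv2.imwrite("pics/h3.png",o)
```

```text
start tcp in top [[591.80638329 360.86131292]]
h1 tcp side [[532.18273407 182.64785202]]
base origin top [[342.13858701 411.21940121]
 [343.78892242 424.11825341]] side [[ 59.5452433  294.60511604]
 [ 36.6238742  262.01291009]]
tool z [-1.88252276e-03 -9.83185937e-04 -9.99997745e-01]
0 [[528. 209.]]
0.019 [[525. 184.]]
0.073 [[515. 111.]]
0.15 [[501.  -2.]]
```

View pics/h3.png

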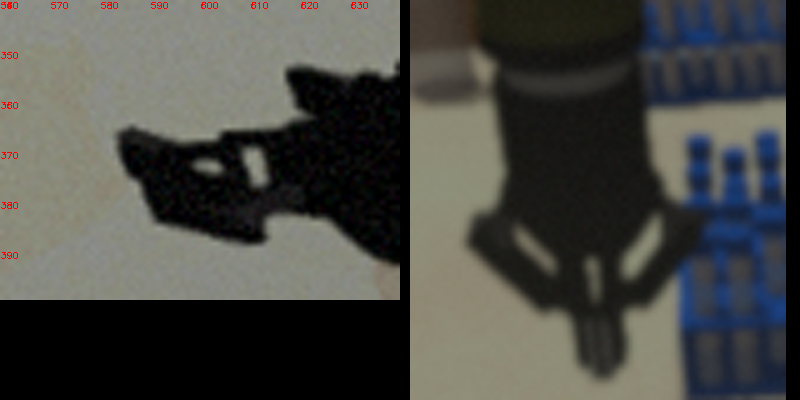

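The start picture shows the open gripper left of about (584,366). The enlarged side view puts the shut tips about 23 mm behind the reported TCP along the tool. That means the fingers stopped above the ball, and I can't tell height from a y offset by eye. I'll settle it with a gentle touch on the bare centre of the tray, watching the force.

```bash
python3 -c "
from h import *
go([.503,.264,.035],-6.7)
T=ctrl.snapshot('top')
P=np.array([.1903,-.5948,.2073+.013]);yv=np.array([.304,-.953,0]);xv=np.array([.953,.304,0])
for dz in(0,.023):
  print(dz,proj(T,[P+[0,0,dz]+a*yv+b*xv for a in(-.057,-.043,.043,.057) for b in(-.011,.011)]).round(1).tolist())"
```

```text
lin [0.1346, 0.1427, 0.2298] ang [-0.0011, 0.0008, 0.0017] rows 2.0
0 [[576.1, 373.9], [573.1, 364.9], [581.2, 372.1], [578.2, 363.0], [612.2, 360.7], [609.1, 351.8], [617.1, 358.8], [614.1, 349.9]]
0.023 [[582.2, 376.1], [579.1, 366.8], [587.4, 374.2], [584.4, 364.9], [618.9, 362.5], [615.9, 353.3], [623.9, 360.6], [620.9, 351.5]]
```

With a 23 mm offset along the tool, the start picture matches too: left finger at (582,366–376), right finger corner at (616,353). So x and y are sound, and the tips sit about 23 mm behind the reported TCP. The touch will pin the number down.

jog_arm(
  angular=[
    [0,0,0],
    [0,0,0],
    [0,0,0],
    [0,0,0],
    [0,0,0],
    [0,0,0],
  ],
  linear=[
    [0.135,0.143,0],
    [0.135,0.143,0.1],
    [0.135,0.143,0.2],
    [0.135,0.143,0.3],
    [0.135,0.143,0.32],
    [0.135,0.143,0.34],
  ],
  grip=[1,1,1,1,1,1],
)

```text
t: 5.52
tcp_pos: [0.5027, 0.2642, 0.0072]
ee_rot: [0.746, 0.666, -0.002, -0.0]
ft_force: [1.2, -0.4, -0.4]
opening: -0.0
finger_force: 0.0
```

jog_arm(
  angular=[
    [0,0,0],
    [0,0,0],
    [0,0,0],
  ],
  linear=[
    [0,0,0.01],
    [0,0,0.02],
    [0,0,0.03],
  ],
  grip=[1,1,1],
)

```text
t: 5.77
tcp_pos: [0.5046, 0.2651, 0.0022]
ee_rot: [0.746, 0.665, 0.001, 0.0]
ft_force: [0.9, -0.3, 0.4]
opening: 0.0
finger_force: 0.0
```

jog_arm(
  angular=[
    [0,0,0],
    [0,0,0],
    [0,0,0],
  ],
  linear=[
    [0,0,0.007],
    [0,0,0.014],
    [0,0,0.014],
  ],
  grip=[1,1,1],
)

```text
t: 6.02
tcp_pos: [0.504, 0.2646, -0.0021]
ee_rot: [0.746, 0.666, 0.0, 0.0]
ft_force: [1.0, 0.1, -1.2]
opening: -0.0001
finger_force: 0.0
```

jog_arm(
  angular=[
    [0,0,0],
    [0,0,0],
    [0,0,0],
  ],
  linear=[
    [0,0,0.004],
    [0,0,0.008],
    [0,0,0.008],
  ],
  grip=[1,1,1],
)

```text
t: 6.27
tcp_pos: [0.5039, 0.2646, -0.0044]
ee_rot: [0.746, 0.666, 0.0, -0.0]
ft_force: [0.3, 0.1, -0.8]
opening: -0.0001
finger_force: 0.0
```

jog_arm(
  angular=[
    [0,0,0],
    [0,0,0],
    [0,0,0],
  ],
  linear=[
    [0,0,0.004],
    [0,0,0.008],
    [0,0,0.008],
  ],
  grip=[1,1,1],
)

```text
t: 6.52
tcp_pos: [0.504, 0.2647, -0.005]
ee_rot: [0.746, 0.666, 0.0, 0.0]
ft_force: [-3.0, -3.0, 14.1]
opening: 0.0
finger_force: 7.1
```

Contact came at a reported z of -0.0047, which is the tray top at 0.018. So the true tip height is the reported z plus 22.7 mm, and I'll add that to every height. Now ball C again.

```bash
cat >> h.py <<'E'
OFF=.0227   # true tip height = reported tcp z + OFF (touched on the tray)
def gt(x,y,ztip,phi): go([x,y,ztip-OFF],phi)
E
python3 -c "
from h import *
gt(.4655,.2345,.06,-6.7);gt(.4655,.2345,.019,-6.7)"
```

```text
lin [-0.1377, -0.139, -0.1693] ang [0.0008, 0.0001, 0.0017] rows 2.0
lin [-0.1377, -0.1392, -0.0053] ang [0.0008, 0.0001, 0.0017] rows 2.0
```

jog_arm(
  angular=[
    [0,0,0],
    [0,0,0],
    [0,0,0],
    [0,0,0],
    [0,0,0],
    [0,0,0],
  ],
  linear=[
    [0,0,-0.14],
    [0,0,-0.17],
    [-0.138,-0.139,-0.17],
    [-0.138,-0.139,-0.17],
    [-0.138,-0.139,-0.17],
    [-0.138,-0.139,-0.17],
  ],
  grip=[1,-0.2,-0.2,-0.2,-0.2,-0.2],
)

```text
t: 7.02
tcp_pos: [0.4656, 0.2342, 0.0366]
ee_rot: [0.746, 0.665, 0.0, 0.0]
ft_force: [0.0, 0.9, -0.8]
opening: 0.0511
finger_force: 0.0
```

```bash
python3 -c "
from h import *
gt(.4655,.2345,.019,-6.7)"
```

```text
lin [0.0013, -0.0006, 0.1611] ang [0.0005, -0.0001, 0.0015] rows 1.0
```

jog_arm(
  angular=[
    [0,0,0],
    [0,0,0],
    [0,0,0],
    [0,0,0],
    [0,0,0],
    [0,0,0],
    [0,0,0],
    [0,0,0],
    [0,0,0],
  ],
  linear=[
    [0,0,0.08],
    [0,0,0.14],
    [0,0,0.161],
    [0,0,0.161],
    [0,0,0.161],
    [0,0,0.161],
    [0,0,0.161],
    [0,0,0.161],
    [0,0,0.161],
  ],
  grip=[-0.2,-0.2,-0.2,-0.2,1,1,1,1,1],
)

```text
t: 7.77
tcp_pos: [0.4661, 0.2349, -0.0033]
ee_rot: [0.746, 0.666, 0.001, 0.0]
ft_force: [-0.9, 1.4, 4.3]
opening: 0.0203
finger_force: 58.7
```

The fingers hold at 20.3 mm, less than the ball's diameter, so they have it above its middle. I'll reopen, go about 4 mm lower and grip again.

jog_arm(
  angular=[
    [0,0,0],
    [0,0,0],
    [0,0,0],
    [0,0,0],
    [0,0,0],
    [0,0,0],
    [0,0,0],
    [0,0,0],
    [0,0,0],
  ],
  linear=[
    [0,0,0],
    [0,0,0],
    [0,0,0.016],
    [0,0,0.016],
    [0,0,0.016],
    [0,0,0.016],
    [0,0,0.016],
    [0,0,0.016],
    [0,0,0.016],
  ],
  grip=[0.2,0.2,0.2,0.2,1,1,1,1,1],
)

```text
t: 8.52
tcp_pos: [0.4685, 0.2356, -0.005]
ee_rot: [0.747, 0.665, 0.003, 0.001]
ft_force: [-0.9, -3.3, 32.0]
opening: 0.0206
finger_force: 68.4
```

jog_arm(
  angular=[
    [0,0,0],
    [0,0,0],
    [0,0,0],
    [0,0,0],
  ],
  linear=[
    [0,0,-0.01],
    [0,0,-0.02],
    [0,0,-0.03],
    [0,0,-0.03],
  ],
  grip=[1,1,1,1],
)

```text
t: 8.85
tcp_pos: [0.4652, 0.2342, -0.0006]
ee_rot: [0.746, 0.666, -0.0, -0.0]
ft_force: [-0.5, 1.0, -0.2]
opening: 0.0206
finger_force: 58.7
```

jog_arm(
  angular=[
    [0,0,0],
    [0,0,0],
    [0,0,0],
    [0,0,0],
  ],
  linear=[
    [0,0,-0.02],
    [0,0,-0.05],
    [0,0,-0.08],
    [0,0,-0.08],
  ],
  grip=[1,1,1,1],
)

```text
t: 9.18
tcp_pos: [0.4661, 0.2349, 0.021]
ee_rot: [0.746, 0.666, 0.001, 0.0]
ft_force: [0.5, -0.4, -0.2]
opening: 0.0203
finger_force: 58.7
```

The hold is steady at 20.3 mm with 59 N while lifted, so the gap under 24 mm is only pad compliance. I'll carry it to the wells.

```bash
python3 -c "
from h import *
gt(.515,.09,.19,-12.3)"
```

```text
lin [-0.5528, 0.2614, -0.5857] ang [0.001, -0.0009, 0.0639] rows 6.0
```

jog_arm(
  angular=[
    [0,0,0],
    [0,0,0],
    [0,0,0.064],
    [0,0,0.064],
    [0,0,0.064],
    [0,0,0.064],
    [0,0,0.064],
    [0,0,0.064],
  ],
  linear=[
    [0,0,-0.15],
    [0,0,-0.3],
    [-0.1,0.05,-0.45],
    [-0.25,0.12,-0.586],
    [-0.4,0.2,-0.586],
    [-0.55,0.26,-0.586],
    [-0.553,0.261,-0.586],
    [-0.553,0.261,-0.586],
  ],
  grip=[1,1,1,1,1,1,1,1],
)

```text
t: 9.85
tcp_pos: [0.5158, 0.0839, 0.1661]
ee_rot: [0.781, 0.624, -0.001, 0.001]
ft_force: [-0.2, -0.3, -0.1]
opening: 0.0202
finger_force: 58.9
```

```bash
python3 -c "
from h import *
gt(.562,-.0868,.16,-12.3)"
```

```text
lin [-0.6249, 0.3311, 0.1169] ang [0.0008, 0.0015, -0.0052] rows 5.0
```

jog_arm(
  angular=[
    [0,0,-0.005],
    [0,0,-0.005],
    [0,0,-0.005],
    [0,0,-0.005],
    [0,0,-0.005],
    [0,0,-0.005],
    [0,0,-0.005],
    [0,0,-0.005],
  ],
  linear=[
    [-0.15,0.08,0],
    [-0.3,0.16,0],
    [-0.45,0.24,0],
    [-0.6,0.32,0],
    [-0.625,0.331,0.05],
    [-0.625,0.331,0.117],
    [-0.625,0.331,0.117],
    [-0.625,0.331,0.117],
  ],
  grip=[1,1,1,1,1,1,1,1],
)

```text
t: 10.52
tcp_pos: [0.5613, -0.0792, 0.1362]
ee_rot: [0.776, 0.631, -0.0, -0.001]
ft_force: [-0.5, 0.9, -0.7]
opening: 0.0204
finger_force: 58.9
```

Run:
```python
from h import *
gt(.562,-.0868,.1225,-12.3)
S=ctrl.snapshot("side")
cv2.imwrite("pics/h4.png",cv2.resize(S["pixels"][190:290,280:430,::-1],None,fx=5,fy=5,interpolation=cv2.INTER_CUBIC))
```

```text
lin [-0.0291, 0.0094, 0.1455] ang [-0.0014, -0.0006, 0.0058] rows 1.0
```

View pics/h4.png

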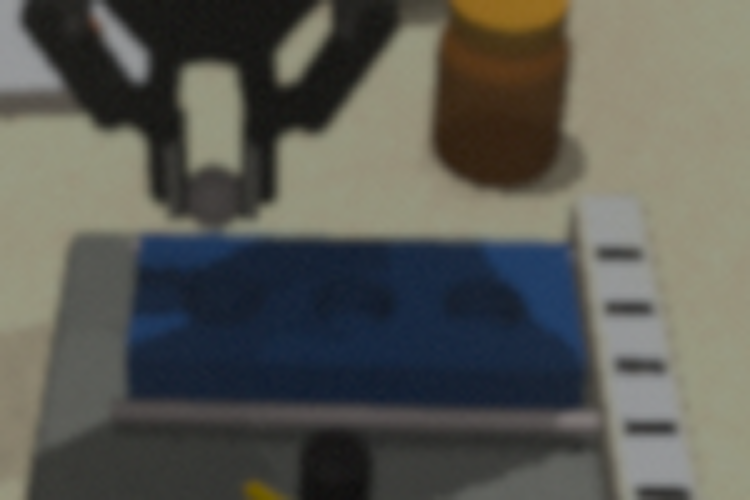

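The ball (212,193) is held just proud of the fingertips, above the left well at about (222,298), and the jar is well clear. Lowering and releasing.

jog_arm(
  angular=[
    [0,0,0.005],
    [0,0,0.005],
    [0,0,0.005],
    [0,0,0.005],
    [0,0,0.005],
    [0,0,0.005],
  ],
  linear=[
    [-0.029,0.009,0],
    [-0.029,0.009,0.05],
    [-0.029,0.009,0.1],
    [-0.029,0.009,0.125],
    [-0.029,0.009,0.125],
    [-0.029,0.009,0.125],
  ],
  grip=[1,1,1,1,1,1],
)

```text
t: 11.07
tcp_pos: [0.5629, -0.088, 0.106]
ee_rot: [0.779, 0.627, 0.0, 0.0]
ft_force: [-1.1, -0.9, -0.7]
opening: 0.0203
finger_force: 58.9
```

```bash
python3 -c "
from h import *
gt(.562,-.0868,.1225,-12.3)"
```

```text
lin [0.004, -0.0045, 0.0246] ang [0.0002, -0.0, 0.0002] rows 1.0
```

jog_arm(
  angular=[
    [0,0,0],
    [0,0,0],
    [0,0,0],
    [0,0,0],
    [0,0,0],
    [0,0,0],
    [0,0,0],
    [0,0,0],
    [0,0,0],
    [0,0,0],
    [0,0,0],
  ],
  linear=[
    [0.003,-0.003,0.012],
    [0.003,-0.003,0.024],
    [0.003,-0.003,0.024],
    [0.003,-0.003,0.024],
    [0.003,-0.003,0.024],
    [0.003,-0.003,0.024],
    [0.003,-0.003,0.024],
    [0.003,-0.003,0.0],
    [0.003,-0.003,-0.1],
    [0.003,-0.003,-0.22],
    [0.003,-0.003,-0.22],
  ],
  grip=[1,1,1,0.3,0.1,0.1,0.1,0.1,0.1,0.1,0.1],
)

```text
t: 11.98
tcp_pos: [0.565, -0.0869, 0.1659]
ee_rot: [0.779, 0.627, 0.003, 0.003]
ft_force: [1.4, -0.3, 0.2]
opening: 0.038
finger_force: 0.0
```

Run:
```python
from h import *
gt(.505,.09,.17,-6.7)
S=ctrl.snapshot("side")
cv2.imwrite("pics/h5.png",cv2.resize(S["pixels"][190:290,280:430,::-1],None,fx=5,fy=5,interpolation=cv2.INTER_CUBIC))
# brightness/blueness in each well (side view)
for w in((.562,-.0868),(.6108,-.0974),(.6596,-.1081)):
    u=proj(S,[[*w,.118]])[0]; x,y=np.round(u).astype(int); print(u.round(1),S["pixels"][y-4:y+5,x-5:x+6].reshape(-1,3).mean(0).round())
```

```text
lin [0.64, -0.3859, 0.0721] ang [0.005, -0.0005, -0.0622] rows 5.0
[323.7 250.5] [54. 54. 58.]
[349.7 251.1] [23. 34. 51.]
[375.8 251.7] [25. 36. 53.]
```

The left well now reads grey, so the first ball is in. Next is ball B.

jog_arm(
  angular=[
    [0,0,-0.062],
    [0,0,-0.062],
    [0,0,-0.062],
    [0,0,-0.062],
    [0,0,-0.062],
    [0,0,-0.062],
    [0,0,-0.062],
  ],
  linear=[
    [0.64,-0.386,0.07],
    [0.64,-0.386,0.07],
    [0.64,-0.386,0.07],
    [0.64,-0.386,0.07],
    [0.64,-0.386,0.07],
    [0.64,-0.386,0.07],
    [0.64,-0.386,0.07],
  ],
  grip=[-0.2,-0.2,-0.2,-0.2,-0.2,-0.2,-0.2],
)

```text
t: 12.62
tcp_pos: [0.5013, 0.0906, 0.1428]
ee_rot: [0.746, 0.666, -0.0, -0.0]
ft_force: [0.1, -1.7, 0.1]
opening: 0.051
finger_force: 0.0
```

```bash
python3 -c "
from h import *
gt(.4735,.303,.07,-6.7)"
```

```text
lin [0.8314, -0.2072, 0.382] ang [-0.0002, 0.0002, 0.0018] rows 6.0
```

jog_arm(
  angular=[
    [0,0,0],
    [0,0,0],
    [0,0,0],
    [0,0,0],
    [0,0,0],
    [0,0,0],
    [0,0,0],
    [0,0,0],
    [0,0,0],
    [0,0,0],
  ],
  linear=[
    [0.15,-0.04,0.05],
    [0.3,-0.08,0.1],
    [0.45,-0.12,0.15],
    [0.6,-0.16,0.2],
    [0.75,-0.19,0.25],
    [0.831,-0.207,0.3],
    [0.831,-0.207,0.38],
    [0.831,-0.207,0.38],
    [0.831,-0.207,0.38],
    [0.831,-0.207,0.38],
  ],
  grip=[-0.2,-0.2,-0.2,-0.2,-0.2,-0.2,-0.2,-0.2,-0.2,-0.2],
)

```text
t: 13.45
tcp_pos: [0.4761, 0.3, 0.0483]
ee_rot: [0.748, 0.663, -0.0, 0.001]
ft_force: [1.5, 0.5, 0.1]
opening: 0.0514
finger_force: 0.0
```

```bash
python3 -c "
from h import *
gt(.4735,.303,.0185,-6.7)"
```

```text
lin [0.011, -0.0117, 0.21] ang [0.0002, 0.0007, -0.0021] rows 2.0
```

jog_arm(
  angular=[
    [0,0,0],
    [0,0,0],
    [0,0,0],
    [0,0,0],
  ],
  linear=[
    [0.006,-0.006,0.05],
    [0.006,-0.006,0.1],
    [0.006,-0.006,0.1],
    [0.006,-0.006,0.1],
  ],
  grip=[-0.2,-0.2,-0.2,-0.2],
)

```text
t: 13.78
tcp_pos: [0.4744, 0.3023, 0.0237]
ee_rot: [0.748, 0.664, -0.0, 0.0]
ft_force: [0.3, 0.3, 0.2]
opening: 0.0513
finger_force: 0.0
```

```bash
python3 -c "
from h import *
gt(.4735,.303,.0187,-6.7)"
```

```text
lin [0.0025, -0.004, 0.1106] ang [0.0003, 0.0003, -0.0016] rows 1.0
```

jog_arm(
  angular=[
    [0,0,0],
    [0,0,0],
    [0,0,0],
    [0,0,0],
    [0,0,0],
    [0,0,0],
    [0,0,0],
    [0,0,0],
    [0,0,0],
    [0,0,0],
    [0,0,0],
  ],
  linear=[
    [0.002,-0.004,0.05],
    [0.002,-0.004,0.1],
    [0.002,-0.004,0.11],
    [0.002,-0.004,0.11],
    [0.002,-0.004,0.11],
    [0.002,-0.004,0.11],
    [0.002,-0.004,0.11],
    [0.002,-0.004,0.11],
    [0.002,-0.004,0.09],
    [0.002,-0.004,0.05],
    [0.002,-0.004,0],
  ],
  grip=[-0.2,-0.2,-0.2,1,1,1,1,1,1,1,1],
)

```text
t: 14.7
tcp_pos: [0.472, 0.3038, 0.0233]
ee_rot: [0.747, 0.664, -0.001, -0.0]
ft_force: [-0.6, -0.7, -0.9]
opening: 0.0203
finger_force: 58.7
```

```bash
python3 -c "
from h import *
gt(.53,.09,.19,-12.3)"
```

```text
lin [-0.8228, 0.3296, -0.5758] ang [-0.0009, 0.0007, 0.062] rows 7.0
```

Ball B is held at 20.3 mm. Carrying it to the middle well.

jog_arm(
  angular=[
    [0,0,0],
    [0,0,0],
    [0,0,0.062],
    [0,0,0.062],
    [0,0,0.062],
    [0,0,0.062],
    [0,0,0.062],
    [0,0,0.062],
    [0,0,0.062],
    [0,0,0.062],
  ],
  linear=[
    [0,0,-0.15],
    [0,0,-0.3],
    [-0.1,0.04,-0.45],
    [-0.25,0.1,-0.576],
    [-0.4,0.16,-0.576],
    [-0.55,0.22,-0.576],
    [-0.7,0.28,-0.576],
    [-0.823,0.33,-0.576],
    [-0.823,0.33,-0.576],
    [-0.823,0.33,-0.576],
  ],
  grip=[1,1,1,1,1,1,1,1,1,1],
)

```text
t: 15.53
tcp_pos: [0.5308, 0.0868, 0.1673]
ee_rot: [0.781, 0.625, -0.0, 0.0]
ft_force: [-0.2, 0.9, -0.7]
opening: 0.0203
finger_force: 58.9
```

```bash
python3 -c "
from h import *
gt(.6108,-.0974,.15,-12.3)"
```

```text
lin [-0.6485, 0.4737, 0.1606] ang [-0.0001, 0.0006, -0.004] rows 5.0
```

jog_arm(
  angular=[
    [0,0,-0.004],
    [0,0,-0.004],
    [0,0,-0.004],
    [0,0,-0.004],
    [0,0,-0.004],
    [0,0,-0.004],
    [0,0,-0.004],
    [0,0,-0.004],
    [0,0,-0.004],
  ],
  linear=[
    [-0.13,0.1,0],
    [-0.26,0.2,0],
    [-0.39,0.3,0],
    [-0.52,0.4,0],
    [-0.64,0.47,0.05],
    [-0.648,0.474,0.11],
    [-0.648,0.474,0.16],
    [-0.648,0.474,0.16],
    [-0.648,0.474,0.16],
  ],
  grip=[1,1,1,1,1,1,1,1,1],
)

```text
t: 16.28
tcp_pos: [0.6114, -0.0914, 0.127]
ee_rot: [0.776, 0.631, 0.0, -0.001]
ft_force: [-0.0, -0.7, -0.2]
opening: 0.0205
finger_force: 58.9
```

```bash
python3 -c "
from h import *
gt(.6108,-.0974,.1225,-12.3)"
```

```text
lin [-0.0243, 0.0029, 0.1089] ang [-0.0009, -0.0008, 0.0054] rows 1.0
```

jog_arm(
  angular=[
    [0,0,0.005],
    [0,0,0.005],
    [0,0,0.005],
    [0,0,0.005],
    [0,0,0.005],
  ],
  linear=[
    [-0.018,0.002,0.02],
    [-0.018,0.002,0.05],
    [-0.018,0.002,0.075],
    [-0.018,0.002,0.075],
    [-0.018,0.002,0.075],
  ],
  grip=[1,1,1,1,1],
)

```text
t: 16.7
tcp_pos: [0.611, -0.0976, 0.1079]
ee_rot: [0.779, 0.627, -0.0, -0.0]
ft_force: [-0.2, -0.2, -0.5]
opening: 0.0204
finger_force: 58.9
```

```bash
python3 -c "
from h import *
gt(.6108,-.0974,.1225,-12.3)"
```

```text
lin [0.0007, -0.0008, 0.0323] ang [-0.0005, -0.0, -0.0008] rows 1.0
```

jog_arm(
  angular=[
    [0,0,0],
    [0,0,0],
    [0,0,0],
    [0,0,0],
    [0,0,0],
    [0,0,0],
    [0,0,0],
    [0,0,0],
    [0,0,0],
    [0,0,0],
    [0,0,0],
  ],
  linear=[
    [0,0,0.016],
    [0,0,0.032],
    [0,0,0.032],
    [0,0,0.032],
    [0,0,0.032],
    [0,0,0.032],
    [0,0,0.032],
    [0,0,0.0],
    [0,0,-0.1],
    [0,0,-0.22],
    [0,0,-0.22],
  ],
  grip=[1,1,1,0.3,0.2,0.2,0.2,0.2,0.2,0.2,0.2],
)

```text
t: 17.62
tcp_pos: [0.6143, -0.0973, 0.1694]
ee_rot: [0.779, 0.627, 0.003, 0.003]
ft_force: [2.2, 0.8, 0.2]
opening: 0.034
finger_force: 0.0
```

Run:
```python
from h import *
gt(.535,.09,.17,-6.7)
S=ctrl.snapshot("side")
for w in((.562,-.0868),(.6108,-.0974),(.6596,-.1081)):
    u=proj(S,[[*w,.118]])[0]; x,y=np.round(u).astype(int); print(u.round(1),S["pixels"][y-4:y+5,x-5:x+6].reshape(-1,3).mean(0).round())
```

```text
lin [0.6637, -0.4714, 0.0852] ang [0.0054, -0.0006, -0.0633] rows 5.0
[323.7 250.5] [84. 83. 87.]
[349.7 251.1] [55. 56. 60.]
[375.8 251.7] [24. 35. 51.]
```

Two wells are filled. Next is ball A at (0.5425,0.295).

jog_arm(
  angular=[
    [0,0,-0.062],
    [0,0,-0.062],
    [0,0,-0.062],
    [0,0,-0.062],
    [0,0,-0.062],
    [0,0,-0.062],
    [0,0,-0.062],
  ],
  linear=[
    [0.664,-0.471,0.08],
    [0.664,-0.471,0.08],
    [0.664,-0.471,0.08],
    [0.664,-0.471,0.08],
    [0.664,-0.471,0.08],
    [0.664,-0.471,0.08],
    [0.664,-0.471,0.08],
  ],
  grip=[-0.2,-0.2,-0.2,-0.2,-0.2,-0.2,-0.2],
)

```text
t: 18.25
tcp_pos: [0.5308, 0.092, 0.1433]
ee_rot: [0.746, 0.666, -0.0, -0.0]
ft_force: [0.2, -1.7, 0.2]
opening: 0.0515
finger_force: 0.0
```

```bash
python3 -c "
from h import *
gt(.5425,.295,.07,-6.7)"
```

```text
lin [0.8118, -0.0453, 0.3844] ang [-0.0002, -0.0002, 0.0021] rows 6.0
```

jog_arm(
  angular=[
    [0,0,0],
    [0,0,0],
    [0,0,0],
    [0,0,0],
    [0,0,0],
    [0,0,0],
    [0,0,0],
    [0,0,0],
    [0,0,0],
    [0,0,0],
    [0,0,0],
  ],
  linear=[
    [0.15,-0.01,0],
    [0.3,-0.02,0],
    [0.45,-0.03,0],
    [0.6,-0.04,0],
    [0.75,-0.045,0],
    [0.812,-0.045,0],
    [0.812,-0.045,0.1],
    [0.812,-0.045,0.2],
    [0.812,-0.045,0.3],
    [0.812,-0.045,0.384],
    [0.812,-0.045,0.384],
  ],
  grip=[-0.2,-0.2,-0.2,-0.2,-0.2,-0.2,-0.2,-0.2,-0.2,-0.2,-0.2],
)

```text
t: 19.17
tcp_pos: [0.5438, 0.2888, 0.0426]
ee_rot: [0.749, 0.663, -0.004, -0.0]
ft_force: [-0.8, -0.9, -0.1]
opening: 0.0514
finger_force: 0.0
```

```bash
python3 -c "
from h import *
gt(.5425,.295,.0187,-6.7)"
```

```text
lin [0.0251, -0.0071, 0.1865] ang [-0.0033, 0.0034, -0.0027] rows 2.0
```

jog_arm(
  angular=[
    [0,0,0],
    [0,0,0],
    [0,0,0],
    [0,0,0],
  ],
  linear=[
    [0.018,-0.005,0.03],
    [0.018,-0.005,0.07],
    [0.018,-0.005,0.08],
    [0.018,-0.005,0.08],
  ],
  grip=[-0.2,-0.2,-0.2,-0.2],
)

```text
t: 19.5
tcp_pos: [0.5443, 0.2968, 0.0271]
ee_rot: [0.748, 0.664, -0.0, 0.0]
ft_force: [-0.3, -0.6, -1.1]
opening: 0.0513
finger_force: 0.0
```

```bash
python3 -c "
from h import *
gt(.5425,.295,.0187,-6.7)"
```

```text
lin [-0.0082, -0.0062, 0.1245] ang [0.0, 0.0001, -0.0014] rows 1.0
```

jog_arm(
  angular=[
    [0,0,0],
    [0,0,0],
    [0,0,0],
    [0,0,0],
    [0,0,0],
    [0,0,0],
    [0,0,0],
    [0,0,0],
    [0,0,0],
    [0,0,0],
    [0,0,0],
  ],
  linear=[
    [-0.008,-0.006,0.05],
    [-0.008,-0.006,0.1],
    [-0.008,-0.006,0.124],
    [-0.008,-0.006,0.124],
    [-0.008,-0.006,0.124],
    [-0.008,-0.006,0.124],
    [-0.008,-0.006,0.124],
    [-0.008,-0.006,0.124],
    [-0.008,-0.006,0.1],
    [-0.008,-0.006,0.05],
    [-0.008,-0.006,0],
  ],
  grip=[-0.2,-0.2,-0.2,1,1,1,1,1,1,1,1],
)

```text
t: 20.42
tcp_pos: [0.5422, 0.2952, 0.0283]
ee_rot: [0.748, 0.664, -0.0, -0.0]
ft_force: [0.3, 0.4, -0.4]
opening: 0.0203
finger_force: 58.7
```

```bash
python3 -c "
from h import *
gt(.56,.09,.19,-12.3)"
```

```text
lin [-0.8068, 0.1676, -0.5559] ang [-0.0003, 0.0001, 0.061] rows 6.0
```

jog_arm(
  angular=[
    [0,0,0],
    [0,0,0],
    [0,0,0],
    [0,0,0],
    [0,0,0.061],
    [0,0,0.061],
    [0,0,0.061],
    [0,0,0.061],
    [0,0,0.061],
    [0,0,0.061],
    [0,0,0.061],
  ],
  linear=[
    [0,0,-0.15],
    [0,0,-0.3],
    [0,0,-0.45],
    [-0.1,0.02,-0.556],
    [-0.25,0.05,-0.556],
    [-0.4,0.08,-0.556],
    [-0.55,0.11,-0.556],
    [-0.7,0.15,-0.556],
    [-0.807,0.168,-0.556],
    [-0.807,0.168,-0.556],
    [-0.807,0.168,-0.556],
  ],
  grip=[1,1,1,1,1,1,1,1,1,1,1],
)

```text
t: 21.33
tcp_pos: [0.5605, 0.0878, 0.1675]
ee_rot: [0.78, 0.626, 0.0, 0.001]
ft_force: [0.6, -0.2, -0.4]
opening: 0.0198
finger_force: 58.8
```

```bash
python3 -c "
from h import *
gt(.6596,-.1081,.155,-12.3)"
```

```text
lin [-0.6786, 0.5567, 0.1419] ang [0.0009, 0.0001, -0.0027] rows 6.0
```

jog_arm(
  angular=[
    [0,0,0],
    [0,0,0],
    [0,0,0],
    [0,0,0],
    [0,0,0],
    [0,0,0],
    [0,0,0],
    [0,0,0],
    [0,0,0],
    [0,0,0],
  ],
  linear=[
    [-0.12,0.1,0],
    [-0.24,0.2,0],
    [-0.36,0.3,0],
    [-0.48,0.4,0],
    [-0.6,0.5,0],
    [-0.68,0.557,0.05],
    [-0.68,0.557,0.14],
    [-0.68,0.557,0.14],
    [-0.68,0.557,0.14],
    [-0.68,0.557,0.14],
  ],
  grip=[1,1,1,1,1,1,1,1,1,1],
)

```text
t: 22.17
tcp_pos: [0.6604, -0.1029, 0.1328]
ee_rot: [0.778, 0.629, 0.001, -0.0]
ft_force: [-1.0, 0.3, -0.1]
opening: 0.0204
finger_force: 58.9
```

```bash
python3 -c "
from h import *
gt(.6596,-.1081,.1225,-12.3)"
```

```text
lin [-0.0213, 0.001, 0.132] ang [0.0006, -0.0012, 0.002] rows 1.0
```

jog_arm(
  angular=[
    [0,0,0.002],
    [0,0,0.002],
    [0,0,0.002],
    [0,0,0.002],
    [0,0,0.002],
  ],
  linear=[
    [-0.015,0,0.03],
    [-0.015,0,0.07],
    [-0.015,0,0.1],
    [-0.015,0,0.1],
    [-0.015,0,0.1],
  ],
  grip=[1,1,1,1,1],
)

```text
t: 22.58
tcp_pos: [0.6586, -0.1093, 0.1055]
ee_rot: [0.78, 0.626, -0.0, -0.001]
ft_force: [0.6, -0.7, -0.1]
opening: 0.0202
finger_force: 58.9
```

```bash
python3 -c "
from h import *
gt(.6596,-.1081,.1225,-12.3)"
```

```text
lin [0.0056, 0.0028, 0.0227] ang [-0.0009, 0.0, -0.0019] rows 1.0
```

jog_arm(
  angular=[
    [0,0,0],
    [0,0,0],
    [0,0,0],
    [0,0,0],
    [0,0,0],
    [0,0,0],
    [0,0,0],
    [0,0,0],
    [0,0,0],
    [0,0,0],
    [0,0,0],
  ],
  linear=[
    [0.005,0.003,0.012],
    [0.005,0.003,0.022],
    [0.005,0.003,0.022],
    [0.005,0.003,0.022],
    [0.005,0.003,0.022],
    [0.005,0.003,0.022],
    [0.005,0.003,0.022],
    [0.005,0.003,0.0],
    [0.005,0.003,-0.1],
    [0.005,0.003,-0.3],
    [0.005,0.003,-0.36],
  ],
  grip=[1,1,1,0.3,0.2,0.2,0.2,0.2,0.2,0.2,0.2],
)

```text
t: 23.5
tcp_pos: [0.6611, -0.1081, 0.2001]
ee_rot: [0.78, 0.626, 0.001, 0.001]
ft_force: [0.6, 0.3, 1.4]
opening: 0.0345
finger_force: 0.0
```

Run:
```python
from h import *
S=ctrl.snapshot("side")
for w in((.562,-.0868),(.6108,-.0974),(.6596,-.1081)):
    u=proj(S,[[*w,.118]])[0]; x,y=np.round(u).astype(int); p=S["pixels"][y-9:y+10,x-9:x+10].astype(float)
    print(u.round(1),p[5:14,4:15].reshape(-1,3).mean(0).round())
print(ctrl.read_state()["joint_pos"].round(2) if hasattr(ctrl.read_state()["joint_pos"],"round") else ctrl.read_state()["joint_pos"])
gt(.5805,-.2,.20,-14)
```

```text
[323.7 250.5] [83. 82. 87.]
[349.7 251.1] [88. 86. 91.]
[375.8 251.7] [61. 60. 63.]
[ 0.44  0.62 -0.58  1.38  0.35  1.24 -0.38]
lin [-0.4312, -0.2442, 0.1066] ang [0.0063, -0.0012, 0.0167] rows 4.0
```

All three wells read grey, so they're filled. Now the lever: I'll grip the knob with the closing axis along the arm and turn the tool with it.

```bash
python3 -c "
from h import *
gt(.5803,-.2010,.195,-49.3)"
```

```text
lin [-0.4353, -0.2443, 0.1266] ang [0.0057, -0.0031, 0.4089] rows 6.0
```

jog_arm(
  angular=[
    [0,0,0.41],
    [0,0,0.41],
    [0,0,0.41],
    [0,0,0.41],
    [0,0,0.41],
    [0,0,0.41],
    [0,0,0.41],
    [0,0,0.41],
    [0,0,0.41],
  ],
  linear=[
    [-0.11,-0.06,0],
    [-0.22,-0.12,0],
    [-0.33,-0.18,0],
    [-0.43,-0.24,0],
    [-0.435,-0.244,0],
    [-0.435,-0.244,0.06],
    [-0.435,-0.244,0.12],
    [-0.435,-0.244,0.12],
    [-0.435,-0.244,0.12],
  ],
  grip=[-0.2,-0.2,-0.2,-0.2,-0.2,-0.2,-0.2,-0.2,-0.2],
)

```text
t: 24.3
tcp_pos: [0.5767, -0.2013, 0.1661]
ee_rot: [0.938, 0.347, -0.0, -0.0]
ft_force: [-0.6, 0.6, 0.3]
opening: 0.0509
finger_force: 0.0
```

Run:
```python
from h import *
gt(.5803,-.2010,.131,-49.3)
T=ctrl.snapshot("top");S=ctrl.snapshot("side")
r=lambda d,x0,y0,w,h,s:cv2.resize(d["pixels"][y0:y0+h,x0:x0+w,::-1],None,fx=s,fy=s,interpolation=cv2.INTER_CUBIC)
cv2.imwrite("pics/h6.png",r(S,270,200,160,120,5))
```

```text
lin [0.0117, 0.0088, 0.2314] ang [-0.0007, 0.0003, -0.0007] rows 2.0
```

View pics/h6.png

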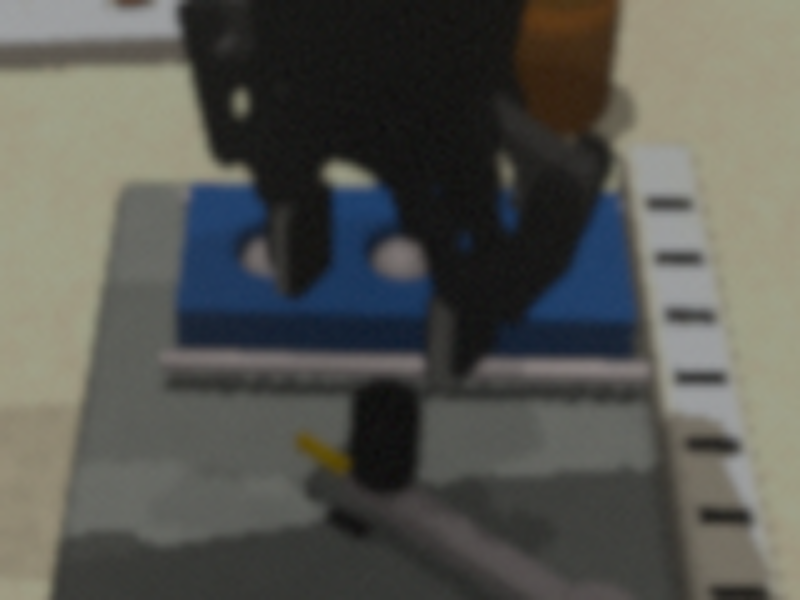

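The left and middle balls sit in their wells, at (258,258) and (400,258). The open fingertips, at (290,290) and (455,370), straddle the knob below at (385,430). Going down and gripping.

jog_arm(
  angular=[
    [0,0,0],
    [0,0,0],
    [0,0,0],
    [0,0,0],
    [0,0,0],
    [0,0,0],
    [0,0,0],
  ],
  linear=[
    [0.01,0.007,0],
    [0.01,0.007,0.07],
    [0.01,0.007,0.15],
    [0.01,0.007,0.2],
    [0.01,0.007,0.23],
    [0.01,0.007,0.23],
    [0.01,0.007,0.23],
  ],
  grip=[-0.2,-0.2,-0.2,-0.2,-0.2,-0.2,-0.2],
)

```text
t: 24.98
tcp_pos: [0.5806, -0.2011, 0.1092]
ee_rot: [0.938, 0.347, 0.0, 0.0]
ft_force: [0.4, 0.5, 1.0]
opening: 0.0513
finger_force: 0.0
```

jog_arm(
  angular=[
    [0,0,0],
    [0,0,0],
    [0,0,0],
    [0,0,0],
    [0,0,0],
  ],
  linear=[
    [0,0,0],
    [0,0,0],
    [0,0,0],
    [0,0,0],
    [0,0,0],
  ],
  grip=[1,1,1,1,1],
)

```text
t: 25.4
tcp_pos: [0.5812, -0.2017, 0.11]
ee_rot: [0.938, 0.347, 0.001, 0.001]
ft_force: [0.9, -1.7, 6.8]
opening: 0.022
finger_force: 58.7
```

```bash
cat >> h.py <<'E'
P=np.array([.6361,-.2659]); GA=202.06
def arc(da,n):
    s=ctrl.read_state(); p=np.array(s["tcp_pos"]); R0=Ro.from_quat(s["ee_rot"])
    v=p[:2]-P; a=np.degrees(np.arctan2(v[1],v[0]))%360; print("at",a.round(2),"r",np.linalg.norm(v).round(4),"to green",round(GA-a,2))
    L=[R0.inv().apply(np.r_[P+Ro.from_euler("z",k*da/n,degrees=True).as_matrix()[:2,:2]@v,p[2]]-p)/.25 for k in range(1,n+1)]
    print(np.round(L,3).tolist()); print([round(-k*da/n/90,3) for k in range(1,n+1)])
E
python3 -c "
from h import *
arc(36,12)"
```

```text
at 130.52 r 0.0844 to green 71.54
[[-0.018, 0.0, -0.0], [-0.035, 0.002, -0.0], [-0.053, 0.004, -0.0], [-0.07, 0.007, -0.0], [-0.087, 0.011, -0.0], [-0.104, 0.016, -0.0], [-0.121, 0.022, -0.0], [-0.137, 0.029, -0.0], [-0.153, 0.037, -0.0], [-0.169, 0.045, -0.0], [-0.184, 0.054, -0.0], [-0.199, 0.064, -0.0]]
[-0.033, -0.067, -0.1, -0.133, -0.167, -0.2, -0.233, -0.267, -0.3, -0.333, -0.367, -0.4]
```

jog_arm(
  angular=[
    [0,0,-0.033],
    [0,0,-0.067],
    [0,0,-0.1],
    [0,0,-0.133],
    [0,0,-0.167],
    [0,0,-0.2],
    [0,0,-0.233],
    [0,0,-0.267],
    [0,0,-0.3],
    [0,0,-0.333],
    [0,0,-0.367],
    [0,0,-0.4],
  ],
  linear=[
    [-0.018,0,0],
    [-0.035,0.002,0],
    [-0.053,0.004,0],
    [-0.07,0.007,0],
    [-0.087,0.011,0],
    [-0.104,0.016,0],
    [-0.121,0.022,0],
    [-0.137,0.029,0],
    [-0.153,0.037,0],
    [-0.169,0.045,0],
    [-0.184,0.054,0],
    [-0.199,0.064,0],
  ],
  grip=[1,1,1,1,1,1,1,1,1,1,1,1],
)

```text
t: 26.4
tcp_pos: [0.5536, -0.2462, 0.11]
ee_rot: [0.784, 0.621, 0.001, 0.001]
ft_force: [0.8, 0.7, 6.1]
opening: 0.0224
finger_force: 59.1
```

```bash
python3 -c "
from h import *
arc(35.6,12)"
```

```text
at 166.54 r 0.0848 to green 35.52
[[-0.018, 0.0, 0.0], [-0.035, 0.002, 0.0], [-0.053, 0.004, 0.0], [-0.07, 0.007, 0.0], [-0.087, 0.011, 0.0], [-0.104, 0.016, 0.0], [-0.12, 0.022, 0.0], [-0.137, 0.028, 0.0], [-0.153, 0.036, 0.0], [-0.168, 0.044, 0.0], [-0.183, 0.053, 0.0], [-0.198, 0.063, 0.0]]
[-0.033, -0.066, -0.099, -0.132, -0.165, -0.198, -0.231, -0.264, -0.297, -0.33, -0.363, -0.396]
```

jog_arm(
  angular=[
    [0,0,-0.033],
    [0,0,-0.066],
    [0,0,-0.099],
    [0,0,-0.132],
    [0,0,-0.165],
    [0,0,-0.198],
    [0,0,-0.231],
    [0,0,-0.264],
    [0,0,-0.297],
    [0,0,-0.33],
    [0,0,-0.363],
    [0,0,-0.396],
  ],
  linear=[
    [-0.018,0,0],
    [-0.035,0.002,0],
    [-0.053,0.004,0],
    [-0.07,0.007,0],
    [-0.087,0.011,0],
    [-0.104,0.016,0],
    [-0.12,0.022,0],
    [-0.137,0.028,0],
    [-0.153,0.036,0],
    [-0.168,0.044,0],
    [-0.183,0.053,0],
    [-0.198,0.063,0],
  ],
  grip=[1,1,1,1,1,1,1,1,1,1,1,1],
)

```text
t: 27.4
tcp_pos: [0.5572, -0.2981, 0.1101]
ee_rot: [0.557, 0.831, -0.0, 0.001]
ft_force: [-1.3, 1.1, 7.7]
opening: 0.0221
finger_force: 59.2
```

Run:
```python
from h import *
arc(0,1)
# yellow pointer in side view vs green tag
S=ctrl.snapshot("side");im=S["pixels"].astype(int);r,g,b=im[...,0],im[...,1],im[...,2]
def c(m): ys,xs=np.nonzero(m); return len(xs),(xs.min(),xs.max(),ys.min(),ys.max()) if len(xs) else None
w=np.zeros(r.shape,bool); w[320:400,290:380]=1
print("yellow",c(w&(r-b>50)&(g-b>40)),"green",c(w&(g-r>30)&(g-b>30)))
print("nose ideal px",proj(S,[[.5231,-.3116,.111]]),"tag",proj(S,[[.5231,-.3116,.093]]))
```

```text
at 202.2 r 0.0852 to green -0.14
[[0.0, 0.0, 0.0]]
[0.0]
yellow (61, (np.int64(323), np.int64(336), np.int64(356), np.int64(366))) green (150, (np.int64(315), np.int64(331), np.int64(368), np.int64(380)))
nose ideal px [[322.93476671 365.89952294]] tag [[323.12988249 372.24671596]]
```

The pointer tip shows at about (323,365), and the ideal over the tag is (323,366). Releasing and backing straight up.

jog_arm(
  angular=[
    [0,0,0],
    [0,0,0],
    [0,0,0],
    [0,0,0],
    [0,0,0],
    [0,0,0],
    [0,0,0],
    [0,0,0],
    [0,0,0],
    [0,0,0],
    [0,0,0],
  ],
  linear=[
    [0,0,0],
    [0,0,0],
    [0,0,0],
    [0,0,0],
    [0,0,-0.1],
    [0,0,-0.25],
    [0,0,-0.4],
    [0,0,-0.55],
    [0,0,-0.6],
    [0,0,-0.6],
    [0,0,-0.6],
  ],
  grip=[0,-0.2,-0.2,-0.2,-0.2,-0.2,-0.2,-0.2,-0.2,-0.2,-0.2],
)

```text
t: 28.37
tcp_pos: [0.5567, -0.2973, 0.259]
ee_rot: [0.557, 0.83, -0.0, 0.001]
ft_force: [-0.4, -0.7, -0.5]
opening: 0.0516
finger_force: 0.0
```

Run:
```python
from h import *
S=ctrl.snapshot("side");im=S["pixels"].astype(int);r,g,b=im[...,0],im[...,1],im[...,2]
w=np.zeros(r.shape,bool); w[320:400,290:380]=1
m=w&(r-b>50)&(g-b>40); ys,xs=np.nonzero(m); i=np.argsort(xs)[:6]; print("yellow left end",list(zip(xs[i].tolist(),ys[i].tolist())),xs.max())
m=w&(g-r>30)&(g-b>30); ys,xs=np.nonzero(m); print("green",xs.min(),xs.max(),ys.min(),ys.max())
for p in((.562,-.0868),(.6108,-.0974),(.6596,-.1081)):
    x,y=np.round(proj(S,[[*p,.118]])[0]).astype(int); print(S["pixels"][y-4:y+5,x-5:x+6].reshape(-1,3).mean(0).round())
org=lambda r,g,b:r-(b+g)/2
o=blob(S["pixels"],org,(287,190,305,204)); print("orange",o,"start px",proj(S,[.5347,.2322,.025]))
T=ctrl.snapshot("top");im=T["pixels"].astype(int);m=(im[...,0]-im[...,2]>60)&(im[...,1]-im[...,2]>40)
ys,xs=np.nonzero(m[200:250,420:480]); print("top yellow",list(zip(xs+420,ys+200))[:20], "ideal nose",proj(T,[.5231,-.3116,.111]))
```

```text
yellow left end [(323, 364), (323, 365), (323, 363), (323, 366), (324, 365), (324, 364)] 337
green 315 331 365 380
[31. 30. 29.]
[ 97.  96. 102.]
[62. 62. 63.]
orange [np.float64(295.41978115674294), np.float64(195.59016626403297)] start px [[295.40313338 195.57877145]]
top yellow [(np.int64(460), np.int64(220)), (np.int64(461), np.int64(220)), (np.int64(460), np.int64(221)), (np.int64(461), np.int64(221)), (np.int64(461), np.int64(222)), (np.int64(461), np.int64(223)), (np.int64(462), np.int64(223)), (np.int64(461), np.int64(224)), (np.int64(462), np.int64(224)), (np.int64(462), np.int64(225)), (np.int64(463), np.int64(225)), (np.int64(462), np.int64(226)), (np.int64(463), np.int64(226))] ideal nose [[462.62740348 227.04612341]]
```

Both views put the pointer tip within 1 px of the tag centre: (463,226) in the top view against an ideal (462.6,227). The orange ball hasn't moved. The left well reads dark only because the raised gripper is in front of it, and an earlier picture showed its ball seated. Handing in.

```bash
python3 -c "
from h import *
print(ctrl.close_job())"
```

```text
the job is handed in; nothing more can be done
None
```

I put one steel ball in each of the three wells, left the lever released with its pointer over the middle of the green tag, and handed the job in after about 28 s; the orange ball did not move, but no verdict came back.

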